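Full tea tin to the stand, empty tin to the wash tray

TASK

One of the two look-alike tea tins is full and the other is nearly empty: feel which is which by lifting them. Stand the full tin on the stand's pan while its red keeper is still back and let go, then slide the keeper up until it stops, with the tin held snugly between keeper and fence. Stand the nearly empty tin upright in the grey wash tray; set the tins down, do not drop or tip them, and leave the cups, the syrup bottle and the beaker alone.

Things in the scene. Friction and masses are not known exactly. Their poses are not given: they have to be found in the camera images.
- tin_a_center (a point): centre of one of two look-alike green round tea tins with a pale band, 60 mm across, 85 mm tall to the flat steel lid; point 42.5 mm above its underside. A fixed round wooden knob, 26 mm across, 34 mm tall, rises from the lid (42.5 to 76.5 mm above this point) to lift it by; the lid stays on. Exactly one tin is full (0.55 to 0.75 kg), the other nearly empty (0.22 to 0.26 kg): unseen, differs each time
- tin_b_center (a point): centre of the other tin, same look and sizes
- pan_top (a point): centre of the top of the stand's steel pan, 100 mm (x) by 80 mm (y), 50 mm above the counter when empty; always level. The stand is on the robot's left or right, turned up to 0.3 rad about the vertical; this point's x axis runs along the stand from the keeper (nearer the robot) to the fence, z up
- pan (a joint): how far the pan has sunk on its spring, m: 0 empty, about 2 mm per newton (4 to 5 mm under the nearly empty tin, 11 to 15 mm under the full one), at most 22 mm
- keeper_face (a point): centre of the face of the keeper's red pad that meets the tin, 76 mm wide, edges 57 to 89 mm above the counter; the face looks along the stand's +x (this point's x axis). It starts 45 to 55 mm short of the pan's centre
- keeper_handle (a point): grip point on the keeper's black upright handle, 20 mm square, its top 16 mm above this point and clear down to 30 mm below it; 65 mm behind the pad's face, on the side away from the tin, moving with the pad; axes as the stand's
- keeper (a joint): how far the keeper has slid along the stand's +x towards the fence, m: 0 fully back (starts within 10 mm of that), up to 0.075; it slides with about 1.5 N of friction and stays where it is left
- fence_face (a point): centre of the face of the fixed white fence at the far end of the pan, 124 mm wide, edges 56 to 92 mm above the counter, facing the keeper; x axis as the stand's. It lies 45 to 60 mm beyond the pan's centre, set differently each time
- wash_tray: open grey plastic tray fixed to the counter, outside 170 by 170 mm and 45 mm tall, walls and floor 5 mm thick; origin under its middle, x and y along its sides; on the other side from the stand
- tin_a: the tin of point tin_a_center; origin at the centre of its underside
- tin_b: the tin of point tin_b_center; origin at the centre of its underside
- cup_stack: bystander: stack of paper cups, 80 mm across, 110 mm tall; origin under its middle
- syrup: bystander: amber syrup bottle, 60 mm across, 140 mm tall; origin under its middle
- beaker: bystander: clear measuring beaker, 68 mm across, 80 mm tall; origin under its middle

How it is judged:
By the outcome, as a careful person would: the job done as asked, in the order asked, and still so for the second after the job is handed in, with the robot touching nothing.
It also fails if it takes over 72 s, if anything falls off the work surface, if the arm or the gripper's body presses on something with over 40 N, if the wrist force passes 120 N, or if a joint passes its speed limit or range.

ROBOT

A 7-joint arm with a two-finger parallel gripper is mounted at the origin on the work surface. World frame = base frame: x ahead of the robot, y to its left, z up, the work surface at z = 0. Lengths are in m, angles in rad, forces in N, time in s.
With the tool pointing down it reaches from about 0.375 to 0.925 m from the base axis. Payload 3.1 kg.
Tool frame: the origin (TCP) lies midway between the tips of the shut fingers; the grasp point (between the pads) lies 19 mm behind it (robot.grip_depth is the distance from the TCP to the grasp point, in m); y points along the fingers, z is the direction in which the jaws open and shut, and the axes are right-handed (so a half turn about y gives the same grasp; the last joint's range is limited). The gripper opens to 85 mm and grips with 20 to 120 N. Pads are 22 mm wide; open, the fingers measure 114 mm over their backs; the gripper's body (76 mm by 85 mm) begins 54 mm behind the grasp point. The pads swing forward as they close: fully open they stand 13 mm farther back than shut.
Start: joints at [-1.365, 0.383, 0.044, 1.598, -0.018, 1.161, -0.05], TCP at [0.194, 0.62, 0.21] pointing down, gripper open.
Joint ranges: [-2.61, 2.61], [-0.41, 2.15], [-1.48, 1.57], [0, 2.5], [-1.57, 4.71], [0.05, 1.97], [-2.85, 2.85]. Speed limits (rad/s): [2.79, 2.79, 3.14, 3.14, 3.14, 3.14, 3.14].

INTERFACE

Orientations are given as a rotation vector (axis times angle).
In Python, from bench import telemetry, optics, workorder, robot gives the robot as it stands. The module is installed in compiled form; this text tells all that it offers.
- The arm moves only by the shell command python3 -m creep 'ROWS' [FORCE]. ROWS is JSON, a list of rows, each a list of 3 entries, a list of its own where there are three numbers: the shift along the tool's x, y, z in m, then the turn, a rotation vector about the tool's x, y, z in rad, then the opening, from 0 (shut) to 1 (fully open). In form: [[[tx, ty, tz], [rx, ry, rz], claw], ...]. A call has 1 to 8 rows; each row shifts and turns the commanded pose from where the row before left it, along the tool's axes as they then stand; what a row does not reach is not made up. A row lasts 1/8 s, in which the tool goes at most 62.5 mm and 10.7 degrees, less where a joint would pass 70% of its speed; a pose out of reach is approached as far as the arm can. A call is refused whole if a number of a shift passes 0.0625 or a number of a turn 0.188, either way. A call with a gripper value outside its range is refused whole. The fingers move at their own pace and stop on an object; FORCE is the grip in N (left out, the last holds). Time passes only in rows, so rows that do not move let the fingers close. It gives the time, the measured TCP pose, the force and the opening at its end, in the units of the state.
- telemetry.state(): the state, without advancing time (a new reading comes with each control period).
- optics.snapshot(name): name is "side" or "top" or "wrist"; returns a dict with "color" (420x560x3 uint8, red, green, blue), "camera_matrix" (3x3 intrinsics, pixels), "world_from_camera" (4x4, takes a point from camera to world coordinates). Camera axes: x right, y down, z forward; pixel columns grow to the right and rows downward; lengths in m; the calibration is good to about 2 mm. A picture is of the moment at which its call begins. There is no depth.
- workorder.finish_job(): hands the job in, once; it reports no verdict.
The state is a dict: "time_s": time; "joint_positions": joint angles; "qd": joint speeds; "effort": joint torques, N m; "eef_pos": TCP position; "ee_rot": TCP orientation; "ft_force": force on the tool from outside, world axes, zero at the start; "wrist_torque": the same for the moment, N m; "grip_width": finger opening in m.
Only numpy, scipy, OpenCV 4.12 (cv2) and the standard library are available. Lean on these libraries where they do the work, as an engineer would, in place of code of your own. Each camera call takes 0.05 s, during which the arm holds its last target.

## Working session

There is one attempt and no reset: what is moved stays moved. The work goes in short steps, Python scripts to look and compute and a shell command to move; the robot and the scene stay as the last step left them, time stands still between calls to the robot, and variables do not carry over. Pictures are saved under pics/ and viewed, and the job is handed in when it is done.

```bash
mkdir -p pics; ls
cat > h.py <<'E'
import numpy as np, cv2
from bench import telemetry, optics, workorder, robot
def shot(n,fn):
    s=optics.snapshot(n); cv2.imwrite(f'pics/{fn}.png',s['color'][:,:,::-1]); np.savez(f'pics/{fn}.npz',**s); return s
def load(fn): return np.load(f'pics/{fn}.npz')
def ray(s,u,v):
    K=s['camera_matrix'];T=s['world_from_camera']
    d=T[:3,:3]@np.linalg.solve(K,[u,v,1.]); return T[:3,3],d
def onz(s,u,v,z):
    o,d=ray(s,u,v); return o+d*(z-o[2])/d[2]
def proj(s,p):
    K=s['camera_matrix'];T=s['world_from_camera']
    c=T[:3,:3].T@(np.array(p)-T[:3,3]); q=K@c; return q[:2]/q[2]
E
python3 - <<'E'
from h import *
for n in ['side','top','wrist']:
    s=shot(n,n+'0'); print(n,s['camera_matrix'].tolist(),np.round(s['world_from_camera'],3).tolist())
st=telemetry.state(); print(st)
print(robot.grip_depth,[a for a in dir(robot) if a[0]!='_'])
E
```

```text
pics
side [[440.83998946281883, 0.0, 277.9467767441275], [0.0, 440.83998946281883, 205.91786226745862], [0.0, 0.0, 1.0]] [[0.969, -0.163, 0.188, 0.408], [-0.248, -0.623, 0.741, -0.839], [-0.004, -0.765, -0.644, 0.769], [0.0, 0.0, 0.0, 1.0]]
top [[541.2512125639041, 0.0, 274.74882054027137], [0.0, 541.2512125639041, 202.696968971369], [0.0, 0.0, 1.0]] [[-0.002, -0.977, 0.214, 0.36], [-1.0, 0.003, 0.005, -0.028], [-0.006, -0.214, -0.977, 1.16], [0.0, 0.0, 0.0, 1.0]]
wrist [[368.6655986849779, 0.0, 277.04761635832693], [0.0, 368.6655986849779, 211.2379170280026], [0.0, 0.0, 1.0]] [[0.3, 0.914, 0.271, 0.126], [0.954, -0.287, -0.089, 0.641], [-0.003, 0.285, -0.958, 0.372], [0.0, 0.0, 0.0, 1.0]]
{'time_s': 0.15, 'joint_positions': array([-1.36482955,  0.38367136,  0.04388722,  1.59921189, -0.01787733,
        1.16120552, -0.04991738]), 'qd': array([-8.95799026e-04, -2.72331161e-03,  1.51910906e-04, -6.02781947e-03,
        6.05731954e-05,  5.02687439e-04, -1.43440319e-03]), 'effort': array([ 2.29241079e-03, -4.34053767e+01,  1.02700409e+00, -2.49980789e+01,
        1.07458199e-02,  7.29434294e-03, -3.47670351e-06]), 'eef_pos': array([0.19422353, 0.61948063, 0.20866156]), 'ee_rot': array([-1.55971788,  0.23859581, -0.23832152]), 'ft_force': array([ 0.28197438, -0.36519974, -1.14288223]), 'wrist_torque': array([-0.02418037, -0.00086537,  0.03552969]), 'grip_width': 0.08545957073906313}
0.0187 ['IKError', 'grip_depth']
```

View pics/side0.png

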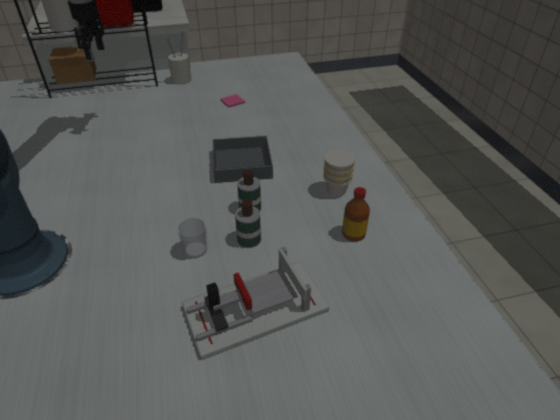

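View pics/top0.png

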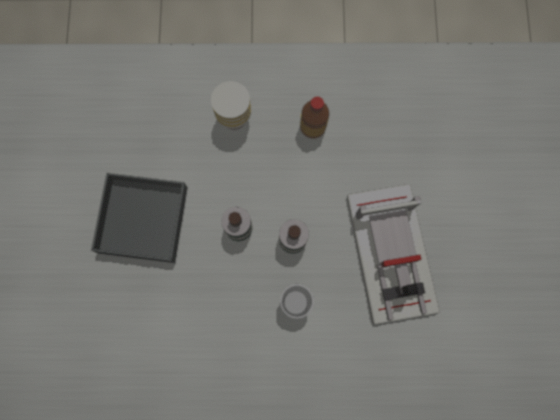

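View pics/wrist0.png

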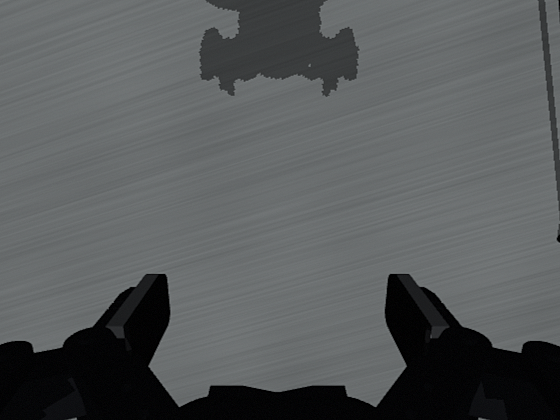

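The top view shows the tray on the left (col 140, row 218), the tins at (236,222) and (293,236), the stand at (393,255) with its keeper back, the beaker at (296,301), the cups at (231,105) and the syrup at (315,118). Next I'll enlarge and brighten crops of it.

Run:
```python
from h import *
def crop(fn,x0,y0,x1,y1,k):
    im=cv2.imread(f'pics/{fn}.png')[y0:y1,x0:x1]
    im=np.clip(255*(im/255.)**0.6,0,255).astype(np.uint8)
    cv2.imwrite(f'pics/{fn}_c{x0}.png',cv2.resize(im,None,fx=k,fy=k,interpolation=cv2.INTER_CUBIC))
crop('top0',330,175,450,330,3.8)
crop('top0',205,190,325,330,4)
crop('side0',170,160,340,360,3)
```

```text
(no output)
```

View pics/top0_c330.png

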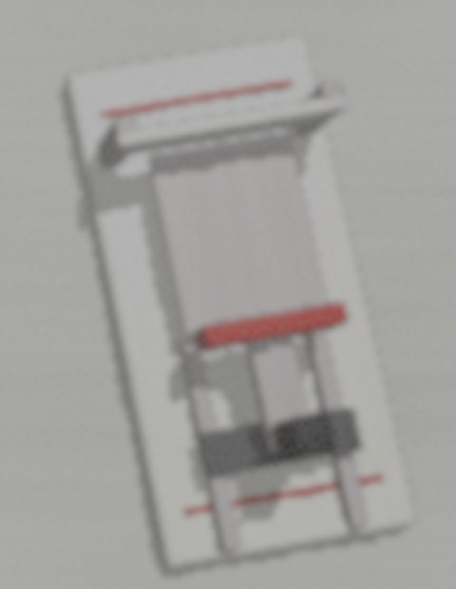

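View pics/top0_c205.png

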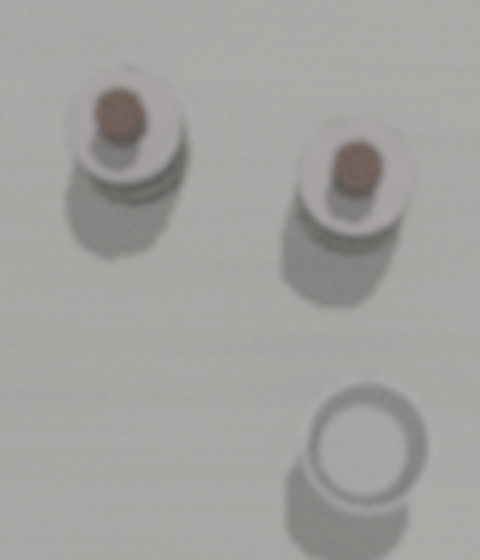

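View pics/side0_c170.png

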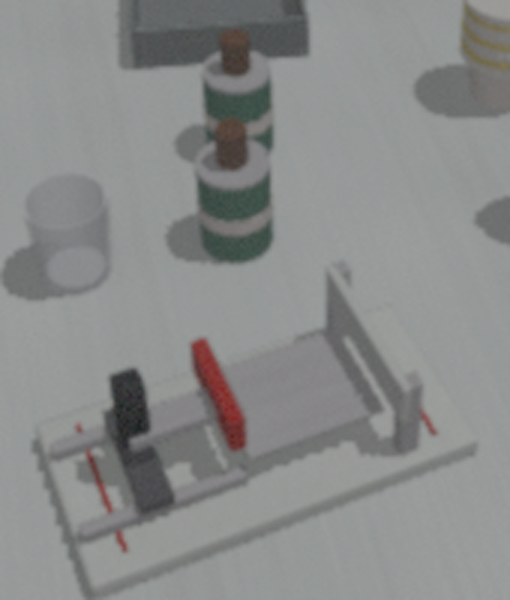

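Run:
```python
from h import *
s=load('top0'); t=load('side0')
im=s['color'].astype(int); 
hsv=cv2.cvtColor(s['color'],cv2.COLOR_RGB2HSV)
# knobs top view: brown
def tri(p,q):
    o1,d1=ray(s,*p);o2,d2=ray(t,*q)
    A=np.stack([d1,-d2],1); k=np.linalg.lstsq(A,o2-o1,rcond=None)[0]
    a=o1+d1*k[0];b=o2+d2*k[1]; return np.round((a+b)/2,4),round(np.linalg.norm(a-b)*1000,1)
r,g,b=im[...,0],im[...,1],im[...,2]
m=((r-b)>20).astype(np.uint8)
n,l,stt,c=cv2.connectedComponentsWithStats(m)
for i in range(1,n):
    if stt[i,4]>15: print(stt[i],c[i])
C=lambda x,y:(330+x/3.8,175+y/3.8)
for n,p,z in [('TL',(65,80),.01),('TR',(303,37),.01),('BR',(412,525),.01),('BL',(163,575),.01)]: print(n,onz(s,*C(*p),z))
print('pan corners',[onz(s,*C(*p),.05).round(4) for p in [(152,172),(292,152),(187,352)]])
print('pad front top',[onz(s,*C(*p),.089).round(4) for p in [(203,325),(345,304)]], 'pad back',[onz(s,*C(*p),.089).round(4) for p in [(203,347),(345,324)]])
print('fence top',[onz(s,*C(*p),.092).round(4) for p in [(118,145),(342,108)]])
D=lambda x,y:(205+x/4,190+y/4)
for p in [(126,124),(356,178)]: print('lid',onz(s,*D(*p),.085).round(4))
for p in [(121,116),(358,168)]: print('knob',onz(s,*D(*p),.119).round(4))
print('beaker',onz(s,*D(366,446),.08))
E_=lambda x,y:(170+x/3,160+y/3)
print('handle top', tri(C(316,418),E_(127,376)))
print('tray', [onz(s,*p,.045).round(4) for p in [(107,175),(186,183),(176,263),(94,251)]])
print('cup',onz(s,231,100,.11),'syrup top',onz(s,318,103,.14))
```

```text
[301  96  28  41 841] [314.26991677 116.5862069 ]
[216 105  35  22 209] [233.88516746 119.02870813]
[357 196  50  10 116] [381.4137931 200.4137931]
[230 214   7   8  20] [232.5  217.55]
[294 227   5   9  22] [295.5        230.90909091]
[382 254  40  13 264] [401.80681818 260.04166667]
[424 299   7   4  16] [427.125 300.625]
[391 302  28   7  62] [405.51612903 304.46774194]
[379 307   7   4  18] [381.77777778 308.66666667]
TL [ 0.62567354 -0.17887685  0.01      ]
TR [ 0.65068043 -0.31651218  0.01      ]
BR [ 0.37538986 -0.36097232  0.01      ]
BL [ 0.34893459 -0.22387643  0.01      ]
pan corners [array([ 0.5646, -0.2197,  0.05  ]), array([ 0.5755, -0.2969,  0.05  ]), array([ 0.4662, -0.2346,  0.05  ])]
pad front top [array([ 0.4764, -0.2363,  0.089 ]), array([ 0.4872, -0.3107,  0.089 ])] pad back [array([ 0.465 , -0.2358,  0.089 ]), array([ 0.4768, -0.31  ,  0.089 ])]
fence top [array([ 0.5714, -0.195 ,  0.092 ]), array([ 0.5911, -0.3144,  0.092 ])]
lid [0.5573 0.0556 0.085 ]
lid [ 0.5295 -0.0602  0.085 ]
knob [0.555  0.0555 0.119 ]
knob [ 0.529  -0.0601  0.119 ]
beaker [ 0.3973151  -0.06400403  0.08      ]
handle top (array([ 0.4233, -0.2847,  0.1199]), np.float64(6.2))
tray [array([0.6652, 0.3368, 0.045 ]), array([0.6471, 0.1673, 0.045 ]), array([0.477 , 0.1822, 0.045 ]), array([0.5022, 0.3532, 0.045 ])]
cup [0.80752706 0.06856235 0.11      ] syrup top [ 0.78759958 -0.10911553  0.14      ]
```

```bash
cat >> h.py <<'E'
from scipy.spatial.transform import Rotation as R
def yawR(jaw):  # tool y down, z (jaw axis) horizontal at world angle jaw
    z=np.array([np.cos(jaw),np.sin(jaw),0]);y=np.array([0,0,-1.]);return np.stack([np.cross(y,z),y,z],1)
def st():
    s=telemetry.state();M=R.from_rotvec(s['ee_rot']).as_matrix()
    return s,np.array(s['eef_pos']),M
def goal(p,jaw):
    """rows to goal: total shift in current tool axes; total rot vec in tool axes"""
    s,x,M=st()
    best=None
    for j in (jaw,jaw+np.pi):
        rv=R.from_matrix(M.T@yawR(j)).as_rotvec()
        if best is None or np.linalg.norm(rv)<np.linalg.norm(best): best=rv
    print('t',round(s['time_s'],2),'pos',x.round(4),'shift_tool(cur)',(M.T@(np.array(p)-x)).round(4),'rot',best.round(4))
    print('world shift',(np.array(p)-x).round(4))
def show():
    s,x,M=st()
    print('t',round(s['time_s'],3),'pos',x.round(4),'F',np.round(s['ft_force'],2),'T',np.round(s['wrist_torque'],2),'w',round(s['grip_width'],4)); print(M.round(3))
E
python3 - <<'E'
from h import *
show(); goal((0.529,-0.060,0.21),0.16+np.pi/2); goal((0.529,-0.060,0.21),0.16)
E
```

```text
t 0.15 pos [0.1942 0.6195 0.2087] F [ 0.28 -0.37 -1.14] T [-0.02 -0.    0.04] w 0.0855
[[ 0.954 -0.     0.299]
 [-0.299 -0.002  0.954]
 [ 0.    -1.    -0.002]]
t 0.15 pos [0.1942 0.6195 0.2087] shift_tool(cur) [ 5.227e-01 -1.000e-04 -5.483e-01] rot [ 2.100e-03 -4.637e-01 -3.000e-04]
world shift [ 0.3348 -0.6795  0.0013]
t 0.15 pos [0.1942 0.6195 0.2087] shift_tool(cur) [ 5.227e-01 -1.000e-04 -5.483e-01] rot [0.0018 1.1071 0.0013]
world shift [ 0.3348 -0.6795  0.0013]
```

```bash
python3 -m creep '[[[0.033,0,-0.034],[0,0,0],1],[[0.033,0,-0.034],[0,0,0],1],[[0.033,0,-0.034],[0,0,0],1],[[0.033,0,-0.034],[0,0,0],1],[[0.033,0,-0.034],[0,0,0],1],[[0.033,0,-0.034],[0,0,0],1],[[0.033,0,-0.034],[0,0,0],1],[[0.033,0,-0.034],[0,0,0],1]]'; python3 -c "
from h import *
show();goal((0.529,-0.060,0.21),0.16+np.pi/2)"
```

```text
time_s: 1.15
eef_pos: [0.3654, 0.2801, 0.2096]
ee_rot: [-1.558, 0.238, -0.238]
ft_force: [0.5, 0.0, 1.5]
grip_width: 0.0853
t 1.15 pos [0.3654 0.2801 0.2096] F [0.53 0.   1.53] T [ 0.06 -0.04  0.02] w 0.0853
[[ 0.954 -0.     0.299]
 [-0.299  0.     0.954]
 [-0.    -1.    -0.   ]]
t 1.15 pos [0.3654 0.2801 0.2096] shift_tool(cur) [ 0.2578 -0.0004 -0.2756] rot [-0.000e+00 -4.637e-01 -1.000e-04]
world shift [ 0.1636 -0.3401  0.0004]
```

```bash
python3 -m creep '[[[0.0322,0,-0.0344],[0,0,0],1],[[0.0322,0,-0.0344],[0,0,0],1],[[0.0322,0,-0.0344],[0,0,0],1],[[0.0322,0,-0.0344],[0,0,0],1],[[0.0322,0,-0.0344],[0,0,0],1],[[0.0322,0,-0.0344],[0,0,0],1],[[0.0322,0,-0.0344],[0,0,0],1],[[0.0322,0,-0.0344],[0,0,0],1]]';python3 -m creep '[[[0,0,0],[0,-0.155,0],1],[[0,0,0],[0,-0.155,0],1],[[0,0,0],[0,-0.154,0],1],[[0,0,0],[0,0,0],1]]'; python3 -c "
from h import *
show();goal((0.529,-0.060,0.21),0.16+np.pi/2);print(telemetry.state()['joint_positions'].round(2));shot('wrist','w1')
for i in range(4): shot('wrist','w1');show()"
```

```text
time_s: 2.15
eef_pos: [0.5288, -0.0591, 0.2097]
ee_rot: [-1.557, 0.238, -0.238]
ft_force: [-0.5, 0.7, -0.3]
grip_width: 0.0853
time_s: 2.65
eef_pos: [0.5282, -0.0579, 0.2095]
ee_rot: [-1.567, -0.124, 0.125]
ft_force: [0.2, -0.4, 0.2]
grip_width: 0.0852
t 2.65 pos [ 0.5282 -0.0579  0.2095] F [ 0.19 -0.37  0.23] T [-0.    0.02 -0.04] w 0.0852
[[ 0.987 -0.001 -0.158]
 [ 0.158  0.     0.987]
 [-0.001 -1.     0.   ]]
t 2.65 pos [ 0.5282 -0.0579  0.2095] shift_tool(cur) [ 0.0005 -0.0005 -0.0022] rot [-0.0002 -0.0017 -0.0006]
world shift [ 0.0008 -0.0021  0.0005]
[-0.51  0.17  0.6   1.91 -0.11  1.1   1.86]
t 2.75 pos [ 0.5283 -0.0579  0.2096] F [ 0.28 -0.53 -0.7 ] T [ 0.01  0.01 -0.01] w 0.0853
[[ 0.988 -0.    -0.157]
 [ 0.157  0.     0.988]
 [-0.    -1.     0.   ]]
t 2.8 pos [ 0.5283 -0.0578  0.2096] F [-0.3  -0.17 -0.07] T [ 0.01 -0.03 -0.07] w 0.0853
[[ 0.987 -0.    -0.158]
 [ 0.158  0.     0.987]
 [-0.    -1.     0.   ]]
t 2.85 pos [ 0.5284 -0.0579  0.2097] F [-0.33 -2.01  0.44] T [ 0.04 -0.04 -0.05] w 0.0852
[[ 0.987 -0.    -0.158]
 [ 0.158  0.     0.987]
 [-0.    -1.     0.   ]]
t 2.9 pos [ 0.5284 -0.0578  0.2097] F [-0.68 -0.15 -0.55] T [-0.05  0.05  0.01] w 0.0852
[[ 0.987 -0.    -0.159]
 [ 0.159 -0.     0.987]
 [-0.    -1.     0.   ]]
```

View pics/w1.png

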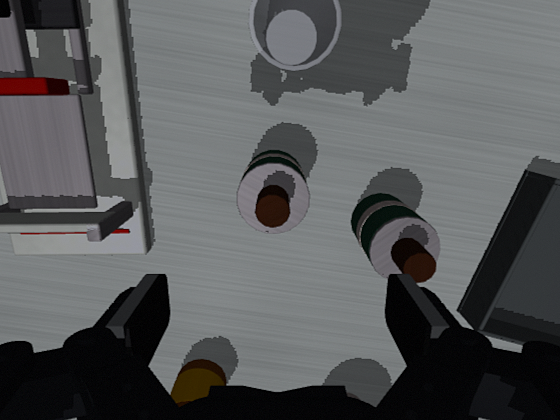

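The wrist view shows tin B's knob top at about (272,212), tin A's at (419,267), and a clear jaw space.

Run:
```python
from h import *
s=load('w1')
print(s['world_from_camera'].round(3).tolist())
for n,p,z in [('Bknob',(272,212),.119),('Blid',(273,197),.085),('Aknob',(420,268),.119),('Alid',(406,248),.085)]: print(n,onz(s,*p,z).round(4))
```

```text
[[-0.157, 0.947, 0.281, 0.457], [0.988, 0.15, 0.044, -0.069], [-0.001, 0.285, -0.959, 0.374], [0.0, 0.0, 0.0, 1.0]]
Bknob [ 0.5331 -0.0611  0.119 ]
Blid [ 0.5306 -0.0612  0.085 ]
Aknob [0.5592 0.0559 0.119 ]
Alid [0.5568 0.0562 0.085 ]
```

```bash
python3 -m creep '[[[0.0012,0.03,-0.0029],[0,0,0],1],[[0,0.03,0],[0,0,0],1],[[0,0.03,0],[0,0,0],1],[[0,0.02,0],[0,0,0],1],[[0,0.011,0],[0,0,0],1],[[0,0,0],[0,0,0],1]]' 40;python3 -m creep '[[[0,0,0],[0,0,0],0],[[0,0,0],[0,0,0],0],[[0,0,0],[0,0,0],0],[[0,0,0],[0,0,0],0],[[0,0,0],[0,0,0],0],[[0,0,0],[0,0,0],0],[[0,0,0],[0,0,0],0]]' 40; python3 -c "
from h import *
show();shot('wrist','w2')"
```

```text
time_s: 3.65
eef_pos: [0.5297, -0.0605, 0.0883]
ee_rot: [-1.567, -0.125, 0.127]
ft_force: [0.5, -0.1, 0.1]
grip_width: 0.0856
time_s: 4.53
eef_pos: [0.5308, -0.0609, 0.0895]
ee_rot: [-1.567, -0.127, 0.125]
ft_force: [-0.7, -0.2, 6.3]
grip_width: 0.0234
t 4.525 pos [ 0.5308 -0.0609  0.0895] F [-0.65 -0.17  6.29] T [-0.06  0.17  0.01] w 0.0234
[[ 0.987  0.001 -0.159]
 [ 0.159 -0.     0.987]
 [ 0.001 -1.    -0.   ]]
```

View pics/w2.png

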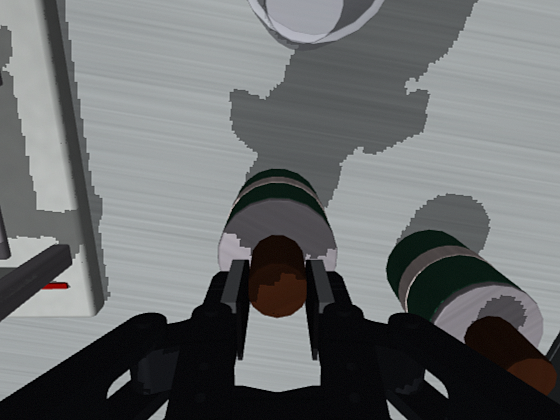

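```bash
python3 -m creep '[[[0,-0.008,0],[0,0,0],0],[[0,-0.015,0],[0,0,0],0],[[0,-0.015,0],[0,0,0],0],[[0,-0.01,0],[0,0,0],0],[[0,0,0],[0,0,0],0],[[0,0,0],[0,0,0],0]]'; python3 -c "
from h import *
F=[]
for i in range(6): shot('wrist','w3');F.append(telemetry.state()['ft_force'])
print(np.mean(F,0),np.std(F,0));show();shot('side','s3')
im=cv2.imread('pics/s3.png')[150:270,170:340];cv2.imwrite('pics/s3c.png',cv2.resize(im,None,fx=4,fy=4,interpolation=2))"
```

```text
time_s: 5.32
eef_pos: [0.5297, -0.0604, 0.1365]
ee_rot: [-1.567, -0.125, 0.126]
ft_force: [-0.1, -0.3, -3.1]
grip_width: 0.0238
[-0.01207748 -0.17389312 -2.45554586] [0.3308753  0.45949329 0.45288036]
t 5.625 pos [ 0.5298 -0.0606  0.1364] F [-0.43 -1.01 -2.08] T [0.   0.01 0.02] w 0.0236
[[ 0.987 -0.001 -0.16 ]
 [ 0.16  -0.     0.987]
 [-0.001 -1.    -0.   ]]
```

View pics/w3.png

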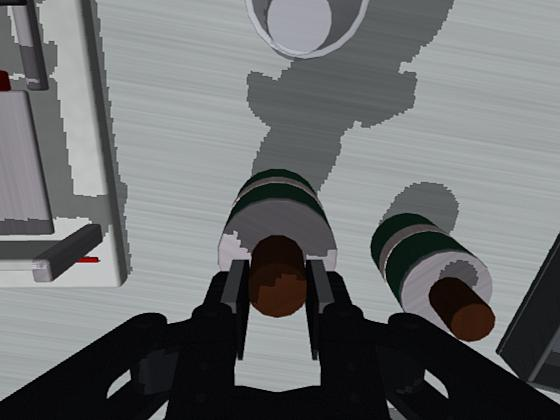

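View pics/s3c.png

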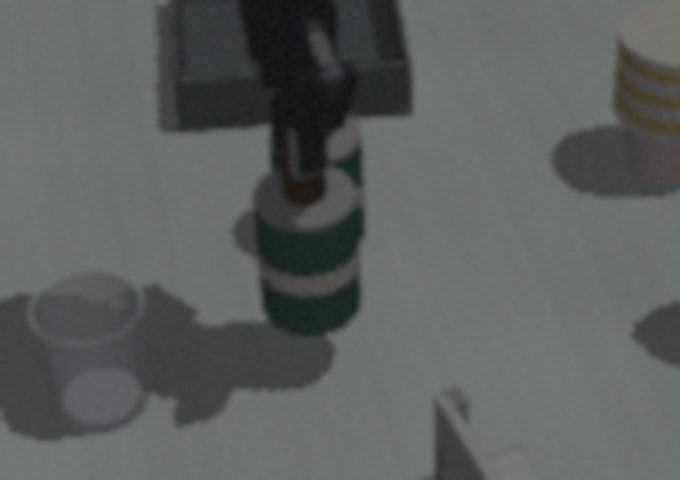

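Tin B reads about 2.5 N, so it's the nearly empty one. To keep the asked order I'll set it back down and take tin A first.

```bash
python3 -m creep '[[[0,0.015,0],[0,0,0],0],[[0,0.015,0],[0,0,0],0],[[0,0.01,0],[0,0,0],0],[[0,0.005,0],[0,0,0],0],[[0,0.001,0],[0,0,0],0],[[0,0,0],[0,0,0],0]]'; python3 -c "
from h import *
F=[]
for i in range(2): shot('wrist','w3');F.append(telemetry.state()['ft_force'])
print(np.mean(F,0));show()"
```

```text
time_s: 6.42
eef_pos: [0.5305, -0.0607, 0.0911]
ee_rot: [-1.567, -0.126, 0.125]
ft_force: [0.3, -0.4, -2.6]
grip_width: 0.0236
[-0.16935768  0.53710028 -2.79529189]
t 6.525 pos [ 0.5306 -0.0607  0.0913] F [ 0.1  -0.24 -2.75] T [-0.05  0.03 -0.01] w 0.0232
[[ 0.987  0.001 -0.159]
 [ 0.159  0.     0.987]
 [ 0.001 -1.    -0.   ]]
```

```bash
python3 -m creep '[[[0,0.001,0],[0,0,0],0],[[0,0.001,0],[0,0,0],0],[[0,0,0],[0,0,0],0]]'
```

```text
time_s: 6.9
eef_pos: [0.5308, -0.0608, 0.0895]
ee_rot: [-1.567, -0.127, 0.125]
ft_force: [0.4, 0.5, 2.4]
grip_width: 0.0238
```

```bash
python3 -m creep '[[[0,0,0],[0,0,0],0.5],[[0,0,0],[0,0,0],1],[[0,0,0],[0,0,0],1],[[0,0,0],[0,0,0],1],[[0,-0.02,0],[0,0,0],1],[[0,-0.04,0],[0,0,0],1],[[0,-0.02,0],[0,0,0],1]]'; python3 -m creep '[[[0.015,0,0.037],[0,0,0],1],[[0.015,0,0.037],[0,0,0],1],[[0.0147,0,0.0368],[0,0,0],1],[[0,0,0],[0,0,0],1]]';python3 -c "
from h import *
goal((0.557,0.0558,0.089),0.16+np.pi/2);s=shot('wrist','w4')"
```

```text
time_s: 7.78
eef_pos: [0.5313, -0.0609, 0.1708]
ee_rot: [-1.567, -0.128, 0.123]
ft_force: [1.4, 0.1, 0.3]
grip_width: 0.085
time_s: 8.28
eef_pos: [0.5569, 0.0612, 0.1685]
ee_rot: [-1.565, -0.132, 0.132]
ft_force: [-0.3, 0.0, -0.5]
grip_width: 0.0854
t 8.28 pos [0.5569 0.0612 0.1685] shift_tool(cur) [-0.0008  0.0795 -0.0054] rot [-0.0017  0.0082  0.0003]
world shift [ 0.0001 -0.0054 -0.0795]
```

View pics/w4.png

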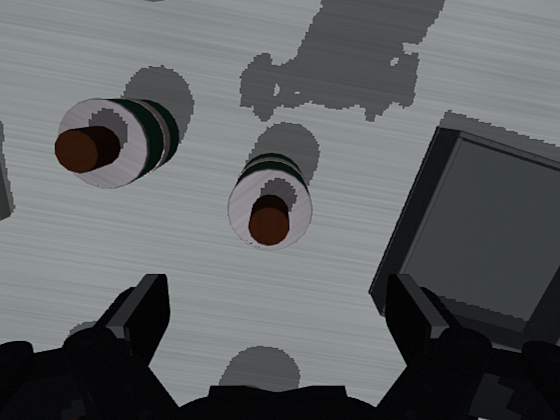

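The wrist view shows tin A's knob top at about (269,227), with B standing upright at left.

Run:
```python
from h import *
s=load('w4')
print(onz(s,269,227,.119),onz(s,270,208,.085))
shot('wrist','w5'); goal((0.557,0.0558,0.089),0.16+np.pi/2)
```

```text
[0.55925615 0.05629698 0.119     ] [0.55697166 0.05595109 0.085     ]
t 8.38 pos [0.5563 0.0557 0.1685] shift_tool(cur) [0.0007 0.0795 0.0001] rot [ 0.0008  0.0012 -0.0007]
world shift [ 0.0007  0.0001 -0.0795]
```

```bash
python3 -m creep '[[[0.001,0.025,0],[0,0,0],1],[[0,0.025,0],[0,0,0],1],[[0,0.018,0],[0,0,0],1],[[0,0.01,0],[0,0,0],1],[[0,0,0],[0,0,0],1]]' 60;python3 -m creep '[[[0,0,0],[0,0,0],0],[[0,0,0],[0,0,0],0],[[0,0,0],[0,0,0],0],[[0,0,0],[0,0,0],0],[[0,0,0],[0,0,0],0],[[0,0,0],[0,0,0],0],[[0,0,0],[0,0,0],0]]' 60; python3 -m creep '[[[0,-0.008,0],[0,0,0],0],[[0,-0.015,0],[0,0,0],0],[[0,-0.015,0],[0,0,0],0],[[0,-0.012,0],[0,0,0],0],[[0,0,0],[0,0,0],0],[[0,0,0],[0,0,0],0],[[0,0,0],[0,0,0],0]]'; python3 -c "
from h import *
F=[]
for i in range(4): shot('wrist','w6');F.append(telemetry.state()['ft_force'])
print(np.mean(F,0),np.std(F,0));show()"
```

```text
time_s: 9.0
eef_pos: [0.5571, 0.0554, 0.0902]
ee_rot: [-1.568, -0.124, 0.126]
ft_force: [0.6, -0.6, 1.0]
grip_width: 0.0853
time_s: 9.88
eef_pos: [0.558, 0.056, 0.0917]
ee_rot: [-1.567, -0.126, 0.125]
ft_force: [-2.1, 0.4, 5.6]
grip_width: 0.0226
time_s: 10.75
eef_pos: [0.5567, 0.056, 0.14]
ee_rot: [-1.567, -0.124, 0.127]
ft_force: [-0.4, -0.9, -6.0]
grip_width: 0.0218
[ 0.27377668 -0.40602013 -7.34593836] [0.49351445 0.53512393 0.47600247]
t 10.95 pos [0.5573 0.056  0.1404] F [-0.17 -0.18 -7.37] T [-0.04  0.02  0.01] w 0.0222
[[ 0.987 -0.001 -0.16 ]
 [ 0.16  -0.     0.987]
 [-0.001 -1.    -0.   ]]
```

Tin A reads about 7.3 N, so it's the full one. I'll locate the stand more precisely before carrying it.

Run:
```python
from h import *
def crop(fn,x0,y0,x1,y1,k,g=.6):
    im=cv2.imread(f'pics/{fn}.png')[y0:y1,x0:x1]
    im=np.clip(255*(im/255.)**g,0,255).astype(np.uint8)
    cv2.imwrite(f'pics/{fn}_d{x0}.png',cv2.resize(im,None,fx=k,fy=k,interpolation=cv2.INTER_LINEAR))
crop('w1',0,60,160,260,3)
crop('top0',350,185,430,285,6)
crop('side0',225,245,325,325,7)
```

```text
(no output)
```

View pics/w1_d0.png

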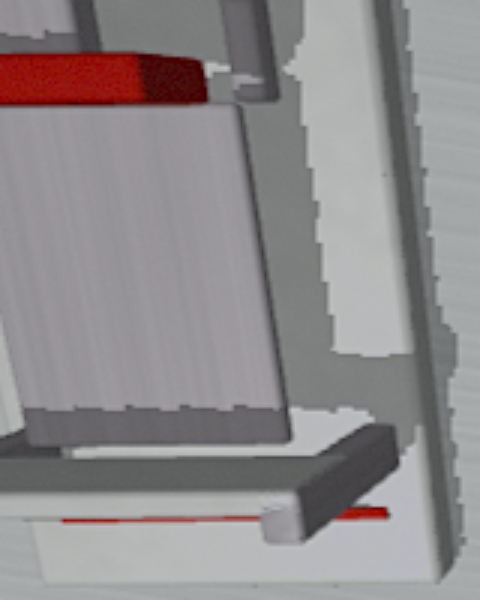

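View pics/top0_d350.png

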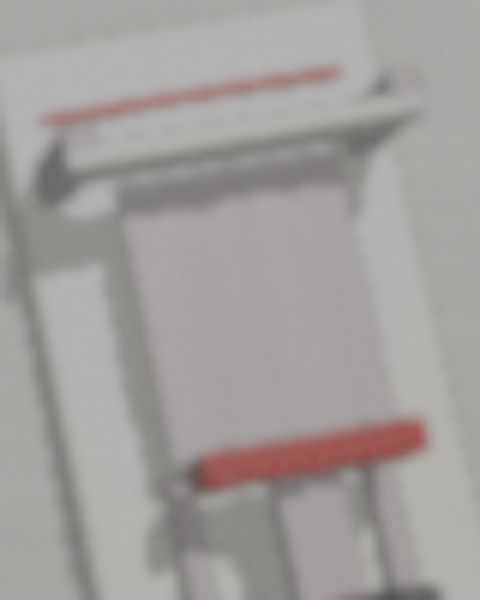

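View pics/side0_d225.png

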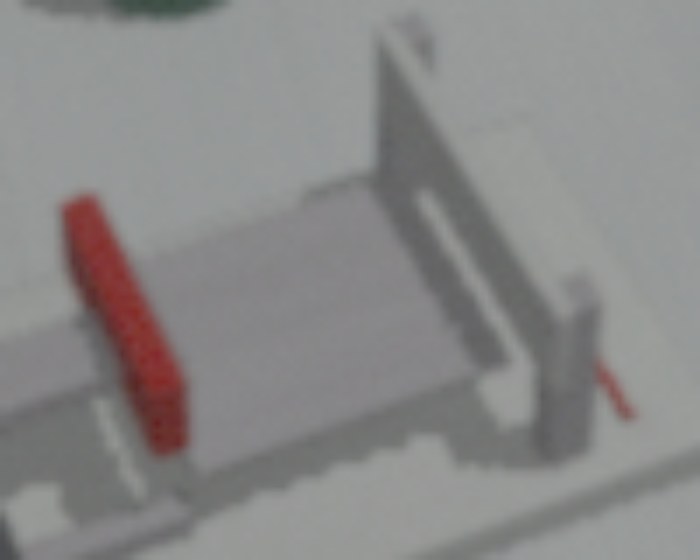

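Run:
```python
from h import *
w=load('w1');s=load('top0');t=load('side0')
W=lambda x,y:(x/3,60+y/3)
Tt=lambda x,y:(350+x/6,185+y/6)
Sd=lambda x,y:(225+x/7,245+y/7)
print('W panTL',onz(w,*W(291,440),.05),'panTR',onz(w,*W(28,445),.05))
print('W padTL front',onz(w,*W(207,102),.089))
print('W fence top front',onz(w,*W(300,490),.092), onz(w,*W(0,493),.092))
print('T panTL',onz(s,*Tt(115,200),.05),'TR',onz(s,*Tt(358,165),.05),'BL',onz(s,*Tt(180,460),.05))
print('T pad front',onz(s,*Tt(200,458),.089),onz(s,*Tt(425,420),.089))
print('T fence lower front',onz(s,*Tt(72,180),.056),onz(s,*Tt(425,115),.056))
print('S panTL',onz(t,*Sd(370,178),.05),'TR',onz(t,*Sd(478,372),.05),'BR',onz(t,*Sd(205,470),.05))
print('S pad front top',onz(t,*Sd(95,195),.089),onz(t,*Sd(186,385),.089))
print('S fence front top',onz(t,*Sd(380,30),.092),onz(t,*Sd(560,310),.092))
```

```text
W panTL [ 0.57371896 -0.21743801  0.05      ] panTR [ 0.5878891  -0.29656452  0.05      ]
W padTL front [ 0.47591303 -0.22163239  0.089     ]
W fence top front [ 0.57231284 -0.19556522  0.092     ] [ 0.58581384 -0.27514741  0.092     ]
T panTL [ 0.56865256 -0.21810692  0.05      ] TR [ 0.58081648 -0.30304163  0.05      ] BL [ 0.47834624 -0.23676976  0.05      ]
T pad front [ 0.47482689 -0.236023    0.089     ] [ 0.4872058  -0.31074382  0.089     ]
T fence lower front [ 0.57459802 -0.2024924   0.056     ] [ 0.59725426 -0.32574446  0.056     ]
S panTL [ 0.56409489 -0.21999249  0.05      ] TR [ 0.57592341 -0.29989713  0.05      ] BR [ 0.4921611  -0.31358125  0.05      ]
S pad front top [ 0.47682027 -0.2397694   0.089     ] [ 0.48844171 -0.31330982  0.089     ]
S fence front top [ 0.57278413 -0.1990328   0.092     ] [ 0.59409687 -0.3164512   0.092     ]
```

```bash
python3 -m creep '[[[0,-0.03,0],[0,0,0],0],[[0,-0.035,0],[0,0,0],0],[[0,-0.03,0],[0,0,0],0],[[-0.003,0,-0.012],[0,0,0],0],[[-0.007,0,-0.028],[0,0,0],0],[[-0.01,0,-0.04],[0,0,0],0],[[-0.01,0,-0.04],[0,0,0],0],[[-0.01,0,-0.04],[0,0,0],0]]'; python3 -m creep '[[[-0.01,0,-0.04],[0,0,0],0],[[-0.01,0,-0.04],[0,0,0],0],[[-0.01,0,-0.035],[0,0,0],0],[[-0.005,0,-0.025],[0,0,0],0],[[-0.002,0,-0.01],[0,0,0],0],[[0,0,0],[0,0,0],0],[[0,0,0],[0,0,0],0]]'; python3 -c "
from h import *
shot('side','s7');shot('wrist','w7');goal((0.5307,-0.2666,0.14),0.165+np.pi/2);show();print(telemetry.state()['joint_positions'].round(2))"
```

```text
time_s: 11.95
eef_pos: [0.5414, -0.1106, 0.2334]
ee_rot: [-1.567, -0.122, 0.128]
ft_force: [0.4, 1.0, -7.6]
grip_width: 0.0222
time_s: 12.82
eef_pos: [0.5313, -0.26, 0.2349]
ee_rot: [-1.565, -0.127, 0.128]
ft_force: [0.1, 0.7, -6.6]
grip_width: 0.0222
t 12.93 pos [ 0.5316 -0.2601  0.2354] shift_tool(cur) [-0.002   0.0954 -0.0064] rot [-0.0013 -0.0017 -0.    ]
world shift [-0.0009 -0.0065 -0.0954]
t 12.925 pos [ 0.5316 -0.2601  0.2354] F [ 0.77  0.3  -6.16] T [-0.   -0.02  0.01] w 0.0223
[[ 0.987 -0.    -0.163]
 [ 0.163  0.001  0.987]
 [-0.    -1.     0.001]]
[-0.21  0.3   0.72  1.74 -0.22  1.18  2.31]
```

View pics/w7.png

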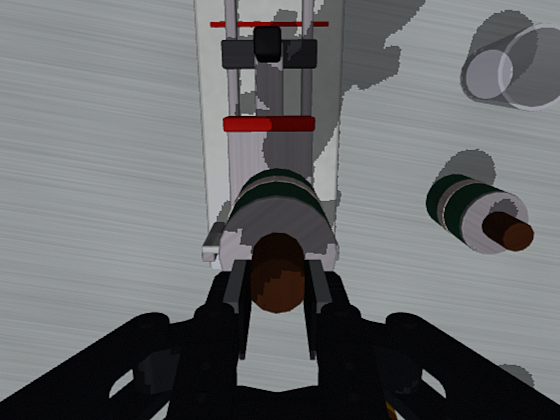

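View pics/s7.png

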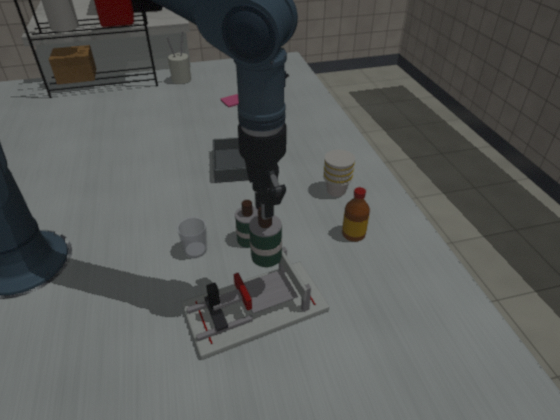

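Run:
```python
from h import *
w=load('w7')
im=w['color'].astype(int); m=((im[...,0]-im[...,1])>60).astype(np.uint8); m[150:]=0; m[:90]=0
ys,xs=np.nonzero(m); print(xs.min(),xs.max(),ys.min(),ys.max())
y2=[np.nonzero(m[:,x])[0].max() for x in (xs.min()+4,xs.max()-4)];print(y2)
a=onz(w,xs.min(),y2[0]+.5,.089);b=onz(w,xs.max()+1,y2[1]+.5,.089)
print('pad front top ends',a,b,'mid',(a+b)/2,'len',np.linalg.norm(a-b),'yaw',np.arctan2(a[0]-b[0],b[1]-a[1]))
c=cv2.resize(w['color'][10:90,200:340,::-1],None,fx=5,fy=5);c=np.clip(255*(c/255.)**.5,0,255).astype(np.uint8);cv2.imwrite('pics/w7c.png',c)
```

```text
223 313 117 131
[np.int64(131), np.int64(129)]
pad front top ends [ 0.49092547 -0.3118134   0.089     ] [ 0.47725543 -0.2380573   0.089     ] mid [ 0.48409045 -0.27493535  0.089     ] len 0.07501221129367544 yaw 0.18326160390769253
```

View pics/w7c.png

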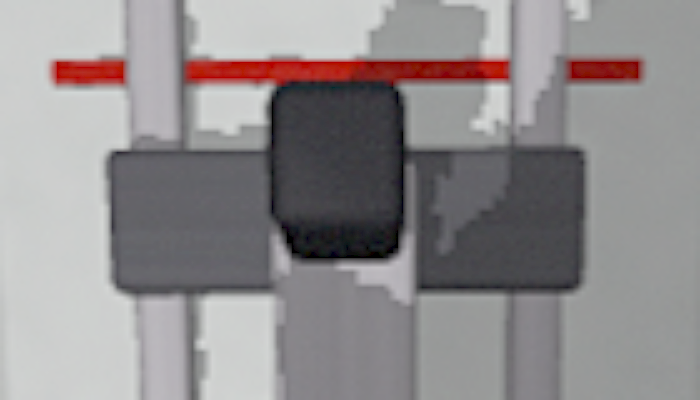

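```bash
python3 -m creep '[[[-0.001,0,-0.006],[0,0,0],0],[[0,0.02,0],[0,0,0],0],[[0,0.03,0],[0,0,0],0],[[0,0.02,0],[0,0,0],0],[[0,0.01,0],[0,0,0],0],[[0,0,0],[0,0,0],0],[[0,0,0],[0,0,0],0]]'; python3 -c "
from h import *
goal((0.5307,-0.2666,0.14),0.165+np.pi/2);shot('side','s8');s=shot('wrist','w8');show();print(onz(load('w7'),267.4,40,.12))
im=cv2.imread('pics/s8.png')[170:350,160:345];cv2.imwrite('pics/s8c.png',cv2.resize(im,None,fx=4,fy=3.3,interpolation=2))"
```

```text
time_s: 13.8
eef_pos: [0.5319, -0.269, 0.1568]
ee_rot: [-1.568, -0.127, 0.124]
ft_force: [0.4, -0.8, -5.9]
grip_width: 0.0222
t 13.8 pos [ 0.5319 -0.269   0.1568] shift_tool(cur) [-0.0008  0.0168  0.0026] rot [ 0.0013 -0.0049  0.0019]
world shift [-0.0012  0.0024 -0.0168]
t 13.9 pos [ 0.532  -0.2689  0.1571] F [ 0.33 -1.48 -5.72] T [ 0.   -0.04  0.  ] w 0.022
[[ 0.987  0.003 -0.16 ]
 [ 0.16  -0.001  0.987]
 [ 0.002 -1.    -0.001]]
[ 0.42107411 -0.28488652  0.12      ]
```

View pics/s8c.png

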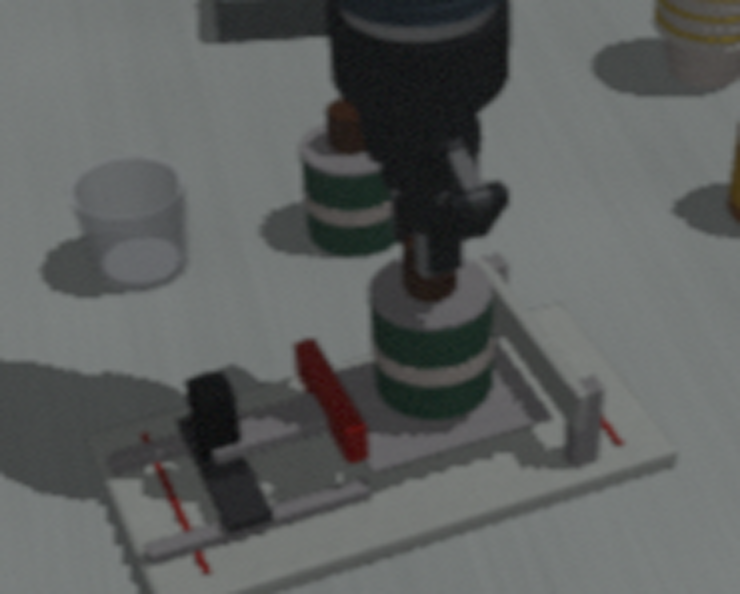

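View pics/w8.png

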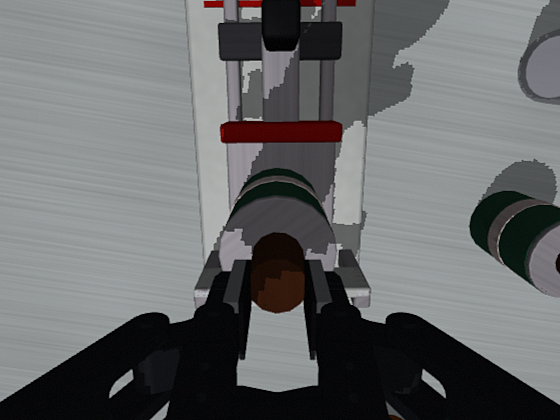

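The tin hangs level over the pan, clear of the keeper and the fence. I'll lower it until the pan takes the weight.

```bash
python3 -m creep '[[[0,0.006,0.002],[0,0,0],0],[[0,0.006,0],[0,0,0],0],[[0,0.003,0],[0,0,0],0],[[0,0.003,0],[0,0,0],0],[[0,0,0],[0,0,0],0],[[0,0,0],[0,0,0],0]]'; python3 -m creep '[[[0,0.002,0],[0,0,0],0],[[0,0.002,0],[0,0,0],0],[[0,0.002,0],[0,0,0],0],[[0,0,0],[0,0,0],0]]'
```

```text
time_s: 14.65
eef_pos: [0.5308, -0.2661, 0.138]
ee_rot: [-1.567, -0.126, 0.126]
ft_force: [-0.5, 1.9, -4.8]
grip_width: 0.022
time_s: 15.15
eef_pos: [0.5309, -0.2664, 0.132]
ee_rot: [-1.567, -0.126, 0.126]
ft_force: [-0.5, 1.8, -1.3]
grip_width: 0.022
```

```bash
python3 -m creep '[[[0,0.002,0],[0,0,0],0],[[0,0.001,0],[0,0,0],0],[[0,0,0],[0,0,0],0],[[0,0,0],[0,0,0],0.3],[[0,0,0],[0,0,0],0.4],[[0,0,0],[0,0,0],0.6],[[0,0,0],[0,0,0],1],[[0,0,0],[0,0,0],1]]'; python3 -c "
from h import *
show();s=shot('wrist','w9');shot('side','s9')
im=cv2.imread('pics/s9.png')[170:350,160:345];cv2.imwrite('pics/s9c.png',cv2.resize(im,None,fx=4,fy=3.3,interpolation=2))"
```

```text
time_s: 16.15
eef_pos: [0.5308, -0.2666, 0.1289]
ee_rot: [-1.568, -0.126, 0.125]
ft_force: [-0.4, -0.1, 0.6]
grip_width: 0.0843
t 16.15 pos [ 0.5308 -0.2666  0.1289] F [-0.36 -0.09  0.65] T [0.01 0.04 0.06] w 0.0843
[[ 0.987  0.    -0.159]
 [ 0.159 -0.     0.987]
 [ 0.    -1.    -0.001]]
```

View pics/w9.png

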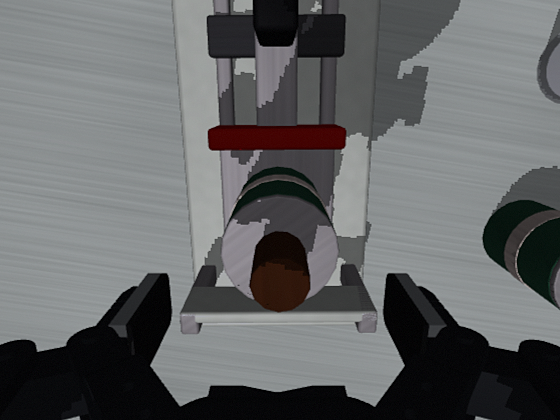

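View pics/s9c.png

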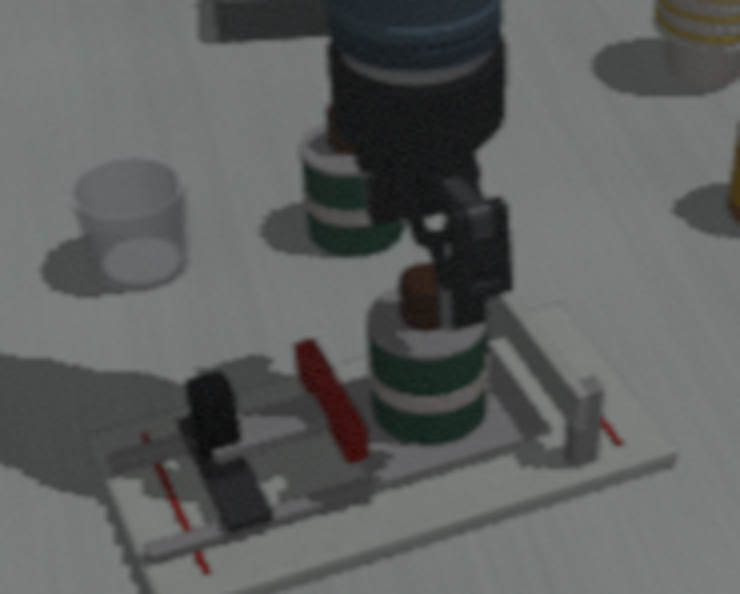

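```bash
python3 -m creep '[[[0,-0.02,0],[0,0,0],1],[[0,-0.03,0],[0,0,0],1],[[0,-0.02,0],[0,0,0],1],[[-0.028,0,0],[0,0,0],1],[[-0.028,0,0],[0,0,0],1],[[-0.028,0,0],[0,0,0],1],[[-0.028,0,-0.001],[0,0,0],1],[[0,0,0],[0,0,0],1]]'
python3 - <<'E'
from h import *
t=load('side0')
for p in [(212.3,285.3),(213,284)]:
    o,d=ray(t,*p); k=((np.array([.4205,-.2855])-o[:2])@d[:2])/(d[:2]@d[:2]); print((o+k*d).round(4))
shot('wrist','w10'); goal((0.4205,-0.2855,0.085),0.165+np.pi/2)
E
```

```text
time_s: 17.25
eef_pos: [0.4182, -0.2863, 0.1994]
ee_rot: [-1.566, -0.124, 0.122]
ft_force: [1.1, 0.1, -1.1]
grip_width: 0.0856
[ 0.4201 -0.2855  0.1206]
[ 0.4218 -0.2855  0.1239]
t 17.3 pos [ 0.4201 -0.2856  0.1996] shift_tool(cur) [0.0002 0.1146 0.    ] rot [-0.0003 -0.0067  0.0022]
world shift [ 4.000e-04  1.000e-04 -1.146e-01]
```

View pics/w10.png

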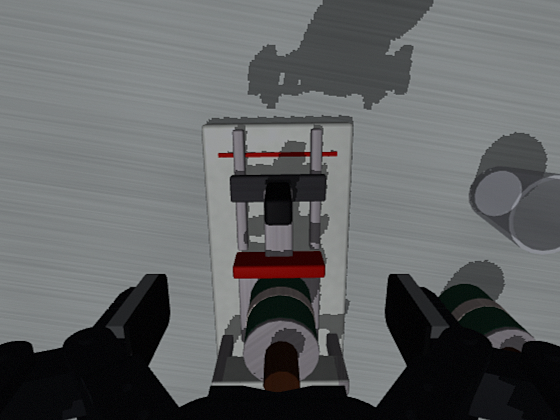

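The wrist view shows the handle top at about (278,210), the red pad at row 265 and the tin upright in front of it.

Run:
```python
from h import *
s=load('w10')
print(onz(s,278,211,.121), onz(s,278,200,.121))
c=cv2.resize(s['color'][160:290,210:350,::-1],None,fx=5,fy=4.5);c=np.clip(255*(c/255.)**.5,0,255).astype(np.uint8);cv2.imwrite('pics/w10c.png',c)
```

```text
[ 0.4180792  -0.28593781  0.121     ] [ 0.41037214 -0.28714634  0.121     ]
```

View pics/w10c.png

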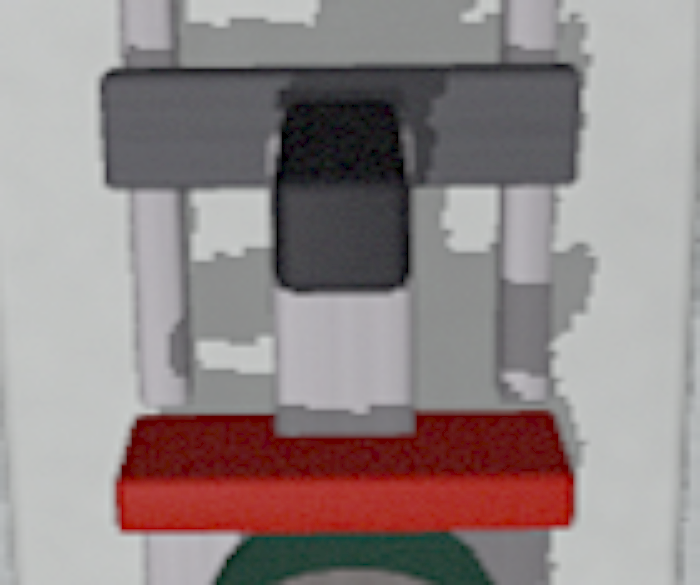

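```bash
python3 -m creep '[[[-0.001,0.03,0],[0,0,0],1],[[0,0.03,0],[0,0,0],1],[[0,0.03,0],[0,0,0],1],[[0,0.015,0],[0,0,0],1],[[0,0.008,0],[0,0,0],1],[[0,0,0],[0,0,0],1],[[0,0,0],[0,0,0],0.5],[[0,0,0],[0,0,0],0]]' 30; python3 -m creep '[[[0,0,0],[0,0,0],0],[[0,0,0],[0,0,0],0],[[0,0,0],[0,0,0],0],[[0,0,0],[0,0,0],0],[[0,0,0],[0,0,0],0]]';python3 -c "
from h import *
show()"
```

```text
time_s: 18.3
eef_pos: [0.42, -0.2858, 0.0867]
ee_rot: [-1.568, -0.127, 0.124]
ft_force: [-0.5, 0.4, -0.3]
grip_width: 0.0517
time_s: 18.92
eef_pos: [0.4195, -0.2855, 0.0862]
ee_rot: [-1.567, -0.126, 0.126]
ft_force: [-1.5, 1.4, 5.9]
grip_width: 0.0189
t 18.925 pos [ 0.4195 -0.2855  0.0862] F [-1.49  1.35  5.92] T [0.12 0.19 0.13] w 0.0189
[[ 0.987  0.    -0.16 ]
 [ 0.16  -0.     0.987]
 [ 0.    -1.    -0.   ]]
```

```bash
python3 -m creep '[[[0.005,0,0],[0,0,0],0],[[0.006,0,0],[0,0,0],0],[[0.005,0,0],[0,0,0],0],[[0,0,0],[0,0,0],0]]';python3 -m creep '[[[0.004,0,0],[0,0,0],0],[[0.004,0,0],[0,0,0],0],[[0.004,0,0],[0,0,0],0],[[0,0,0],[0,0,0],0]]';python3 -m creep '[[[0.003,0,0],[0,0,0],0],[[0.003,0,0],[0,0,0],0],[[0.003,0,0],[0,0,0],0],[[0,0,0],[0,0,0],0]]'; python3 -c "
from h import *
shot('side','s11')
im=cv2.imread('pics/s11.png')[170:350,160:345];cv2.imwrite('pics/s11c.png',cv2.resize(im,None,fx=4,fy=3.3,interpolation=2));show()"
```

```text
time_s: 19.42
eef_pos: [0.4361, -0.2828, 0.0862]
ee_rot: [-1.567, -0.127, 0.125]
ft_force: [-0.3, 1.4, 5.4]
grip_width: 0.0191
time_s: 19.92
eef_pos: [0.4452, -0.2812, 0.0862]
ee_rot: [-1.566, -0.123, 0.128]
ft_force: [-4.9, 0.4, 11.2]
grip_width: 0.0189
time_s: 20.42
eef_pos: [0.4538, -0.2797, 0.0862]
ee_rot: [-1.565, -0.123, 0.128]
ft_force: [-5.5, 2.1, 10.2]
grip_width: 0.0191
t 20.475 pos [ 0.4538 -0.2797  0.0862] F [-4.77  1.85 10.  ] T [0.31 1.01 0.11] w 0.0187
[[ 0.987 -0.003 -0.159]
 [ 0.159  0.001  0.987]
 [-0.003 -1.     0.002]]
```

View pics/s11c.png

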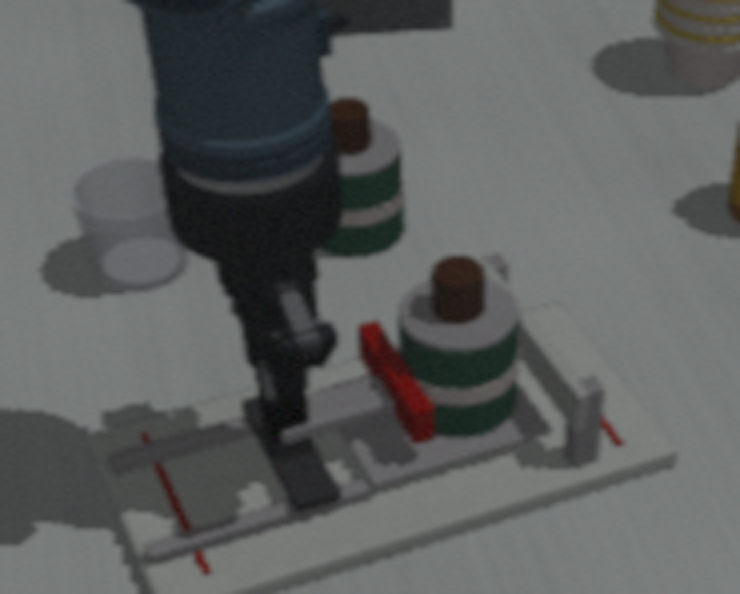

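```bash
python3 -m creep '[[[0.002,0,0],[0,0,0],0],[[0.002,0,0],[0,0,0],0],[[0,0,0],[0,0,0],0]]';python3 -m creep '[[[0.001,0,0],[0,0,0],0],[[0.001,0,0],[0,0,0],0],[[0,0,0],[0,0,0],0]]';python3 -m creep '[[[0.001,0,0],[0,0,0],0],[[0.001,0,0],[0,0,0],0],[[0,0,0],[0,0,0],0]]'
```

```text
time_s: 20.85
eef_pos: [0.4575, -0.2791, 0.0862]
ee_rot: [-1.565, -0.122, 0.128]
ft_force: [-4.8, 1.7, 10.9]
grip_width: 0.0188
time_s: 21.22
eef_pos: [0.4593, -0.2787, 0.0862]
ee_rot: [-1.565, -0.122, 0.128]
ft_force: [-5.0, 1.9, 10.4]
grip_width: 0.0189
time_s: 21.6
eef_pos: [0.4599, -0.2786, 0.0861]
ee_rot: [-1.564, -0.12, 0.13]
ft_force: [-9.2, 1.5, 12.7]
grip_width: 0.0191
```

```bash
python3 -m creep '[[[0.001,0,0],[0,0,0],0],[[0.001,0,0],[0,0,0],0],[[0,0,0],[0,0,0],0],[[0,0,0],[0,0,0],0]]';python3 -c "
from h import *
shot('wrist','w12');shot('side','s12');show()
im=cv2.imread('pics/s12.png')[170:350,160:345];cv2.imwrite('pics/s12c.png',cv2.resize(im,None,fx=4,fy=3.3,interpolation=2))"
```

```text
time_s: 22.1
eef_pos: [0.4598, -0.2786, 0.0861]
ee_rot: [-1.563, -0.117, 0.131]
ft_force: [-11.5, 2.0, 16.3]
grip_width: 0.0189
t 22.2 pos [ 0.4598 -0.2786  0.0861] F [-11.41   1.2   16.67] T [0.38 2.34 0.16] w 0.019
[[ 0.987 -0.01  -0.157]
 [ 0.157  0.003  0.988]
 [-0.009 -1.     0.005]]
```

View pics/s12c.png

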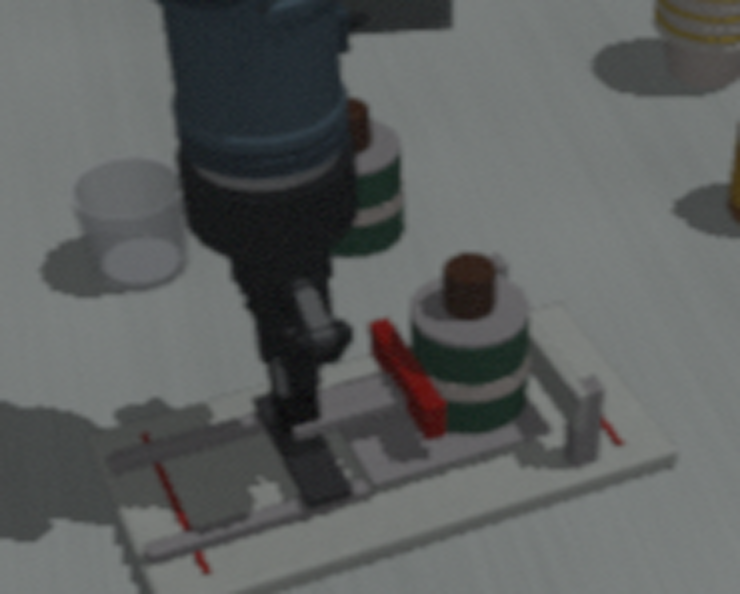

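View pics/w12.png

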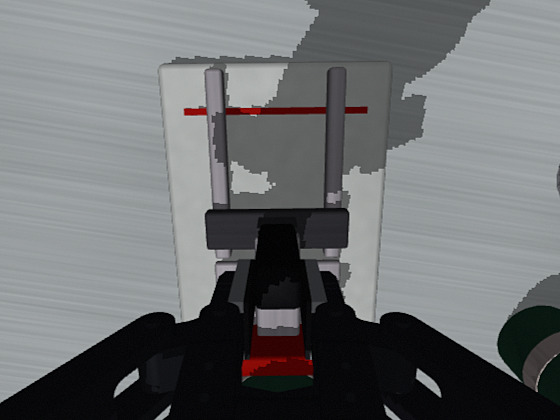

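```bash
python3 -m creep '[[[0,0,0],[0,0,0],0.3],[[0,0,0],[0,0,0],0.5],[[0,0,0],[0,0,0],1],[[0,0,0],[0,0,0],1],[[0,-0.02,0],[0,0,0],1],[[0,-0.04,0],[0,0,0],1],[[0,-0.05,0],[0,0,0],1],[[0,0,0],[0,0,0],1]]';python3 -c "
from h import *
shot('wrist','w13');shot('side','s13');shot('top','t13');show()
im=cv2.imread('pics/s13.png')[170:350,160:345];cv2.imwrite('pics/s13c.png',cv2.resize(im,None,fx=4,fy=3.3,interpolation=2))"
```

```text
time_s: 23.2
eef_pos: [0.4693, -0.2805, 0.2018]
ee_rot: [-1.572, -0.134, 0.117]
ft_force: [0.4, -0.3, 0.2]
grip_width: 0.0854
t 23.35 pos [ 0.4655 -0.2776  0.196 ] F [ 0.2   1.29 -0.14] T [ 0.01 -0.   -0.08] w 0.0852
[[ 0.987  0.    -0.16 ]
 [ 0.16   0.001  0.987]
 [ 0.    -1.     0.   ]]
```

View pics/s13c.png

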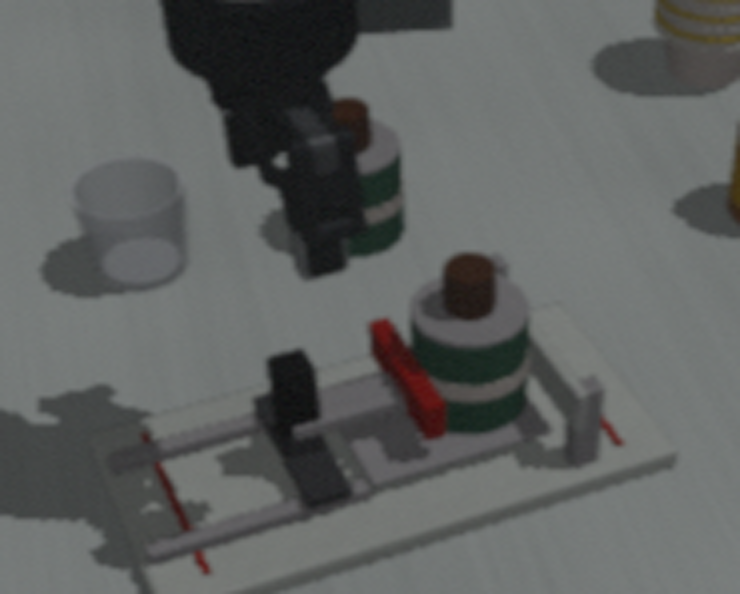

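View pics/w13.png

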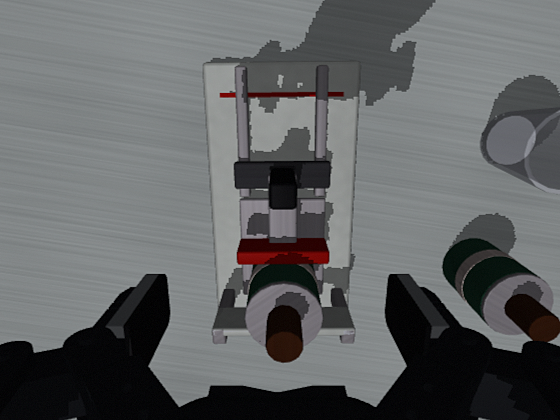

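```bash
python3 -m creep '[[[0,0,0.0335],[0,0,0],1],[[0.0195,0,0.034],[0,0,0],1],[[0.02,0,0.034],[0,0,0],1],[[0.02,0,0.034],[0,0,0],1],[[0.02,0,0.034],[0,0,0],1],[[0.02,0,0.034],[0,0,0],1],[[0,0,0],[0,0,0],1],[[0,0,0],[0,0,0],1]]';python3 -c "
from h import *
goal((.5305,-.0607,.0895),.16+np.pi/2);s=shot('wrist','w14')"
```

```text
time_s: 24.35
eef_pos: [0.5302, -0.0619, 0.1946]
ee_rot: [-1.568, -0.123, 0.128]
ft_force: [-0.7, -0.4, -0.4]
grip_width: 0.0854
t 24.35 pos [ 0.5302 -0.0619  0.1946] shift_tool(cur) [0.0008 0.1051 0.0012] rot [ 0.0007 -0.0001 -0.003 ]
world shift [ 0.0003  0.0012 -0.1051]
```

View pics/w14.png

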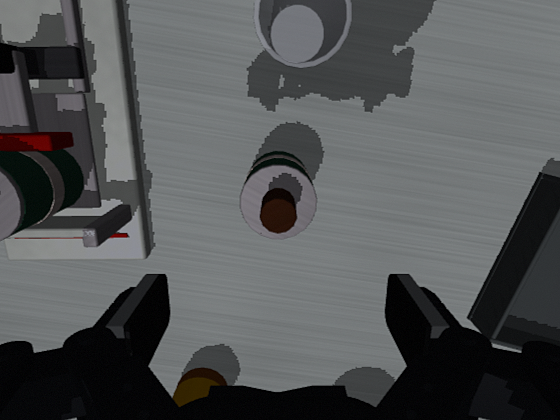

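```bash
python3 -m creep '[[[0.001,0.03,0.001],[0,0,0],1],[[0,0.03,0],[0,0,0],1],[[0,0.025,0],[0,0,0],1],[[0,0.014,0],[0,0,0],1],[[0,0.006,0],[0,0,0],1],[[0,0,0],[0,0,0],1],[[0,0,0],[0,0,0],0],[[0,0,0],[0,0,0],0]]' 40;python3 -m creep '[[[0,0,0],[0,0,0],0],[[0,0,0],[0,0,0],0],[[0,0,0],[0,0,0],0],[[0,0,0],[0,0,0],0],[[0,0,0],[0,0,0],0]]';python3 -m creep '[[[0,-0.01,0],[0,0,0],0],[[0,-0.03,0],[0,0,0],0],[[0,-0.04,0],[0,0,0],0],[[0,-0.03,0],[0,0,0],0],[[0,0,0],[0,0,0],0],[[0,0,0],[0,0,0],0]]';python3 -c "
from h import *
goal((.573,.260,.1),.16+np.pi/2);s=shot('wrist','w15');show()"
```

```text
time_s: 25.4
eef_pos: [0.533, -0.0599, 0.0916]
ee_rot: [-1.567, -0.127, 0.125]
ft_force: [-0.7, 0.4, 0.1]
grip_width: 0.0516
time_s: 26.02
eef_pos: [0.5328, -0.0602, 0.0913]
ee_rot: [-1.567, -0.127, 0.125]
ft_force: [-0.2, -0.2, 5.1]
grip_width: 0.0236
time_s: 26.78
eef_pos: [0.5306, -0.0594, 0.199]
ee_rot: [-1.567, -0.123, 0.129]
ft_force: [0.5, -0.7, -2.6]
grip_width: 0.0235
t 26.77 pos [ 0.5306 -0.0594  0.199 ] shift_tool(cur) [0.0933 0.099  0.3085] rot [-0.0008  0.0006 -0.0033]
world shift [ 0.0424  0.3194 -0.099 ]
t 26.825 pos [ 0.5303 -0.0595  0.1986] F [ 0.72  0.56 -1.62] T [0.   0.02 0.02] w 0.0233
[[ 0.987 -0.004 -0.16 ]
 [ 0.16  -0.     0.987]
 [-0.004 -1.     0.001]]
```

View pics/w15.png

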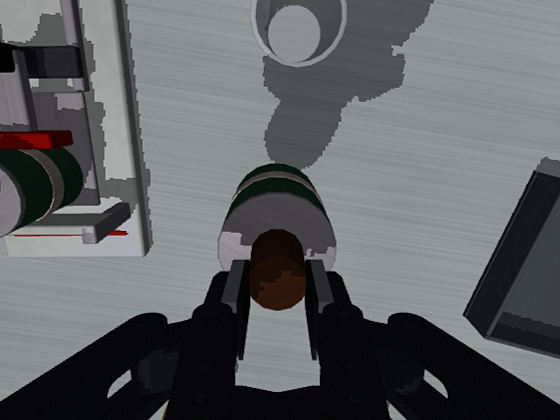

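Tin B is held and reads about 2 N. Carrying it to the tray.

```bash
python3 -m creep '[[[0.004,0,0.015],[0,0,0],0],[[0.01,0,0.035],[0,0,0],0],[[0.013,0,0.04],[0,0,0],0],[[0.013,0,0.04],[0,0,0],0],[[0.013,0,0.04],[0,0,0],0],[[0.013,0,0.04],[0,0,0],0],[[0.013,0,0.04],[0,0,0],0],[[0.009,0,0.035],[0,0,0],0]]';python3 -m creep '[[[0.004,0,0.018],[0,0,0],0],[[0,0,0.005],[0,0,0],0],[[0,0,0],[0,0,0],0],[[0,0,0],[0,0,0],0]]';python3 -c "
from h import *
goal((.573,.260,.1),.16+np.pi/2);s=shot('wrist','w16');shot('side','s16');show()"
```

```text
time_s: 27.82
eef_pos: [0.5723, 0.239, 0.199]
ee_rot: [-1.567, -0.126, 0.13]
ft_force: [0.8, -1.1, -2.0]
grip_width: 0.0235
time_s: 28.32
eef_pos: [0.5743, 0.2562, 0.2008]
ee_rot: [-1.568, -0.123, 0.123]
ft_force: [-0.6, -0.8, -2.3]
grip_width: 0.0233
t 28.32 pos [0.5743 0.2562 0.2008] shift_tool(cur) [-0.0007  0.1008  0.0041] rot [ 0.0011 -0.0032 -0.0002]
world shift [-0.0013  0.0038 -0.1008]
t 28.425 pos [0.5744 0.2568 0.201 ] F [ 0.14  0.29 -2.1 ] T [-0.03  0.02 -0.01] w 0.0232
[[ 0.988  0.    -0.157]
 [ 0.157 -0.     0.988]
 [ 0.    -1.    -0.   ]]
```

View pics/w16.png

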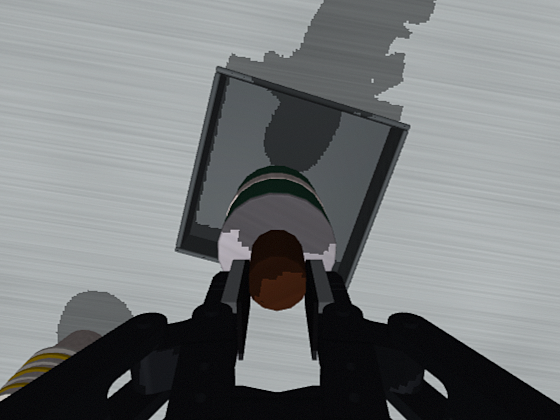

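View pics/s16.png

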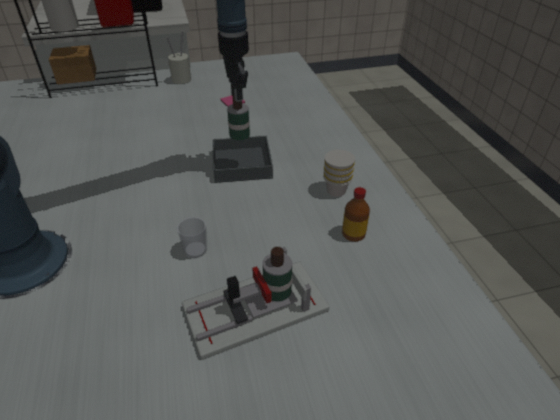

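```bash
python3 -m creep '[[[0,0.02,0.003],[0,0,0],0],[[0,0.03,0],[0,0,0],0],[[0,0.03,0],[0,0,0],0],[[0,0.014,0],[0,0,0],0],[[0,0.004,0],[0,0,0],0],[[0,0,0],[0,0,0],0],[[0,0,0],[0,0,0],0]]';python3 -m creep '[[[0,0.002,0],[0,0,0],0],[[0,0.002,0],[0,0,0],0],[[0,0,0],[0,0,0],0],[[0,0,0],[0,0,0],0]]'
```

```text
time_s: 29.3
eef_pos: [0.5746, 0.2622, 0.1042]
ee_rot: [-1.566, -0.128, 0.124]
ft_force: [0.3, 0.2, -1.3]
grip_width: 0.0234
time_s: 29.8
eef_pos: [0.5734, 0.2618, 0.0987]
ee_rot: [-1.567, -0.126, 0.126]
ft_force: [0.3, 0.4, -2.5]
grip_width: 0.0232
```

```bash
python3 -m creep '[[[0,0.001,0],[0,0,0],0],[[0,0.001,0],[0,0,0],0],[[0,0.001,0],[0,0,0],0],[[0,0,0],[0,0,0],0],[[0,0,0],[0,0,0],0]]'
```

```text
time_s: 30.42
eef_pos: [0.574, 0.2618, 0.0965]
ee_rot: [-1.567, -0.127, 0.125]
ft_force: [-0.2, -0.6, 3.5]
grip_width: 0.0231
```

Contact with the tray floor shows as +3.5 N. Releasing and retreating.

```bash
python3 -m creep '[[[0,0,0],[0,0,0],0.4],[[0,0,0],[0,0,0],0.6],[[0,0,0],[0,0,0],1],[[0,0,0],[0,0,0],1],[[0,-0.02,0],[0,0,0],1],[[0,-0.04,0],[0,0,0],1],[[0,-0.05,0],[0,0,0],1],[[0,0,0],[0,0,0],1]]';python3 -m creep '[[[-0.05,-0.02,0.04],[0,0,0],1],[[-0.03,0,0.05],[0,0,0],1],[[0,0,0.05],[0,0,0],1],[[0,0,0],[0,0,0],1],[[0,0,0],[0,0,0],1]]';python3 -c "
from h import *
shot('wrist','w17');shot('side','s17');shot('top','t17');show()"
```

```text
time_s: 31.42
eef_pos: [0.578, 0.2631, 0.2133]
ee_rot: [-1.562, -0.134, 0.116]
ft_force: [0.4, -0.1, 0.5]
grip_width: 0.0854
time_s: 32.05
eef_pos: [0.4761, 0.3843, 0.2243]
ee_rot: [-1.568, -0.126, 0.126]
ft_force: [0.8, -0.3, -0.1]
grip_width: 0.0854
t 32.2 pos [0.4772 0.3828 0.2245] F [ 0.77 -0.08 -0.77] T [-0.   -0.02 -0.03] w 0.0855
[[ 0.988  0.    -0.156]
 [ 0.156 -0.001  0.988]
 [ 0.    -1.    -0.001]]
```

View pics/t17.png

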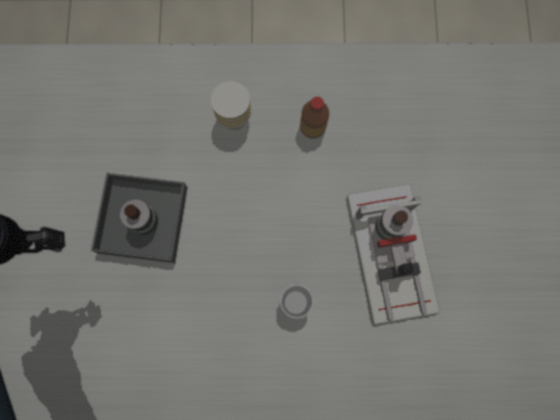

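View pics/s17.png

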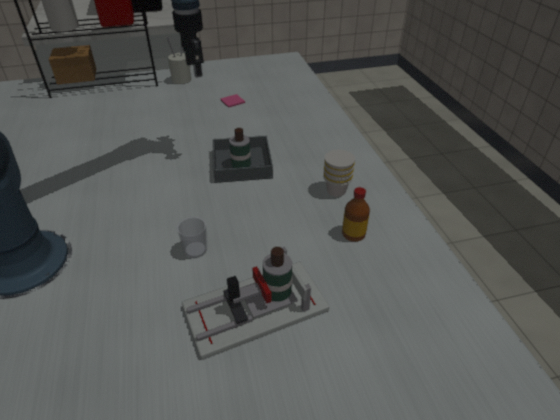

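Run:
```python
from h import *
s=load('t17');t0=load('top0');t=load('side0')
c=s['color'][185:285,350:430,::-1];c=np.clip(255*(c/255.)**.6,0,255).astype(np.uint8);cv2.imwrite('pics/t17c.png',cv2.resize(c,None,fx=6,fy=6,interpolation=1))
s2=load('s17');c=s2['color'][240:330,180:330,::-1];c=np.clip(255*(c/255.)**.6,0,255).astype(np.uint8);cv2.imwrite('pics/s17c.png',cv2.resize(c,None,fx=5,fy=5,interpolation=1))
d=np.abs(s['color'].astype(int)-t0['color'].astype(int)).sum(2)
for n,(y0,y1,x0,x1) in dict(cup=(80,130,210,255),syr=(92,140,298,332),beak=(284,322,278,314)).items(): print(n,(d[y0:y1,x0:x1]>60).sum())
def pad(im):
    im=im.astype(int);m=((im[...,0]-im[...,1])>40)&((im[...,0]-im[...,2])>40);m[:230]=0;m[290:]=0;m[:,:370]=0;m[:,430:]=0
    ys,xs=np.nonzero(m);return xs.mean(),ys.mean()
a=onz(t0,*pad(t0['color']),.085);b=onz(s,*pad(s['color']),.085);print('keeper moved',b-a,np.linalg.norm(b-a))
```

```text
cup 0
syr 0
beak 0
keeper moved [0.04021561 0.00607404 0.        ] 0.040671721161591665
```

View pics/t17c.png

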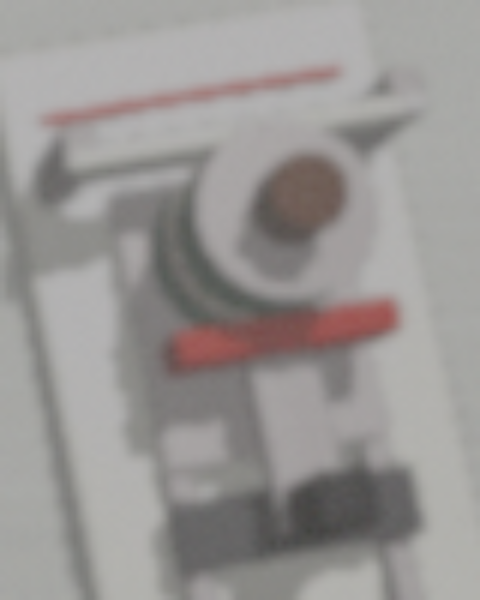

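View pics/s17c.png

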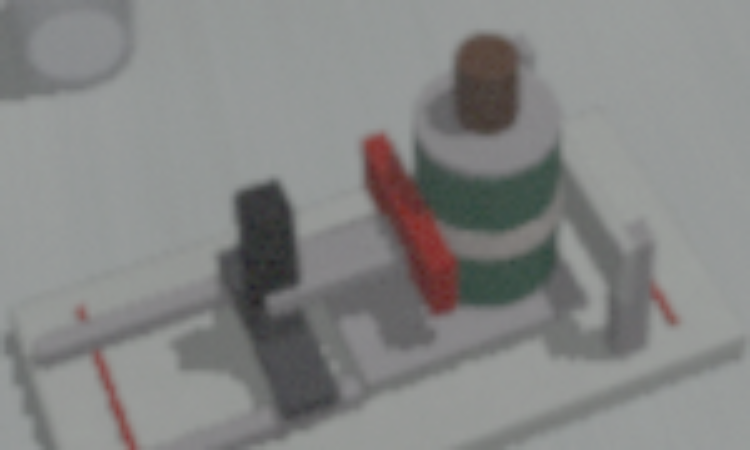

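Run:
```python
from h import *
s=load('t17');t=load('s17')
Tt=lambda x,y:(350+x/6,185+y/6); Sd=lambda x,y:(180+x/5,240+y/5)
ex=np.array([np.cos(.165),np.sin(.165)])
for n,p in dict(lidT=onz(s,*Tt(283,212),.1215),padTl=onz(s,*Tt(170,345),.089),padTr=onz(s,*Tt(397,303),.089),lidS=onz(t,*Sd(488,122),.1215),padSl=onz(t,*Sd(386,137),.089),padSr=onz(t,*Sd(456,263),.089)).items(): print(n,p.round(4),'along',round(float((p[:2]-[.5257,-.2674])@ex),4))
```

```text
lidT [ 0.5511 -0.2601  0.1215] along 0.0262
padTl [ 0.5123 -0.2277  0.089 ] along -0.0067
padTr [ 0.5262 -0.3038  0.089 ] along -0.0054
lidS [ 0.552  -0.2661  0.1215] along 0.0262
padSl [ 0.5166 -0.2349  0.089 ] along -0.0036
padSr [ 0.529  -0.3054  0.089 ] along -0.003
```

```bash
python3 -c "
from h import *
show();print(workorder.finish_job())"
```

```text
t 32.2 pos [0.4772 0.3828 0.2245] F [ 0.77 -0.08 -0.77] T [-0.   -0.02 -0.03] w 0.0855
[[ 0.988  0.    -0.156]
 [ 0.156 -0.001  0.988]
 [ 0.    -1.    -0.001]]
the job is handed in; nothing more can be done
None
```

The job is done and handed in at 32.2 s of the 72 s allowed; no verdict is reported.

**What I did:**
- I lifted both tins. Tin B read about 2.5 N (nearly empty) and tin A about 7.3 N (full), and I set B back down so the order was kept.
- I stood A on the pan with the keeper still back and let go. I then slid the keeper about 41 mm, until it stopped moving while the push rose from about 5 N to 11.5 N, and released it.
- I then lifted B and set it down upright in the grey wash tray.

**Last checks:**
- **Tins:** both looked upright in the last pictures, with the gripper open and clear of everything.
- **Keeper:** it did not spring back on release. The pictures gave 40.7 mm of travel and the arm 40.8 mm.
- **Fit of tin A:** I measured its centre at about 31 mm from the keeper's pad and 33 mm from the fence, against 30 mm for contact. That is within the 2–3 mm picture error, so the snug fit rests on the force rise rather than on the pictures.
- **Bystanders:** the cups, syrup and beaker showed no change from the first top picture.

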